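# Set the star block into the row of the type holder

### The arm

A 6-joint arm with a two-finger parallel gripper is mounted at the origin on the work surface. World frame = base frame: x ahead of the robot, y to its left, z up, the work surface at z = 0. Lengths are in mm, angles in rad, forces in N, time in s.
With the tool pointing down it reaches from about 250 to 775 mm from the base axis. Payload 4 kg.
Tool frame: the origin (TCP) lies at the very end of the fingers, on their centre line; the grasp point (between the pads) lies bot.pinch_z behind it (bot.pinch_z is the distance from the TCP to the grasp point, in mm); z points along the fingers, y is the line along which they close (so a half turn about z gives the same grasp; the last joint's range is limited). The gripper opens to 85 mm and grips with 20 to 120 N. Pads are 22 mm wide; open, the fingers measure 114 mm over their backs; the gripper's body (76 mm by 85 mm) begins 54 mm behind the grasp point. The pads swing forward as they close: fully open they stand 13 mm farther back than shut.
Start: joints at [-1.303, 0.087, 1.371, -0, 1.684, -0.103], TCP at [199.297, -512.639, 231.341] pointing down, gripper open.
Joint ranges: [-3.1, 3.1], [-0.76, 2.03], [0.27, 2.55], [-1.08, 4.22], [0.17, 2.65], [-2.57, 2.57]. Speed limits (rad/s): [2.79, 2.79, 3.14, 3.14, 3.14, 3.14].

### API

Orientations are given as a unit quaternion [w, x, y, z].
In Python, from bench import bot, imaging gives the robot as it stands.
- The arm moves only by the tool jog_arm, never from a script. Its argument "targets" is a list of rows, each a list of 3 entries, a list of its own where there are three numbers: the shift along the tool's x, y, z normalised to -1 to 1, where 1 is 0.4 m, then the turn, a rotation vector about the tool's x, y, z normalised to -1 to 1, where 1 is 90 degrees, then the opening in per cent of the stroke, from 0 (shut) to 100 (fully open). A call has 1 to 20 rows; each row is the pose to reach, as a shift and turn from the pose commanded when the call began, along the tool's axes at that moment; what a row does not reach only later rows make up. A row lasts 1/8 s, in which the tool goes at most 62.5 mm and 10.7 degrees, less where a joint would pass 70% of its speed; a pose out of reach is approached as far as the arm can. A call with a number of a shift or a turn outside -1 to 1 is refused whole. A call with a gripper value outside its range is refused whole. The fingers move at their own pace and stop on an object; "force" is the grip in N (left out, the last holds). Time passes only in rows, so rows that repeat a pose let the fingers close. It gives the time, the measured TCP pose, the force, the opening and the grip force at its end, in the units of the state.
- bot.get_state(): the state, without advancing time (a new reading comes with each control period).
- imaging.snapshot(name): name is "scene" or "top" or "wrist"; returns a dict with "pixels" (400x640x3 uint8, red, green, blue), "fx", "fy", "cx", "cy" (pixels), "D" ([k1, k2, p1, p2, k3] as OpenCV has them; the pictures are not rectified), "eye" and "orientation" of the camera in the world. Camera axes: x right, y up, looking along -z (the intrinsics and any distortion apply to the point x, -y, -z); pixel columns grow to the right and rows downward; lengths in mm; the calibration is good to about 2 mm. A picture is of the moment at which its call begins. There is no depth.
- bot.hand_in(): hands the job in; it is judged then, once.
The state is a dict: "time": time; "joint_pos": joint angles; "qd": joint speeds; "joint_torque": joint torques, N m; "ee_pos": TCP position; "orientation": TCP orientation; "wrist_force": force on the tool from outside, world axes, zero at the start; "ft_torque": the same for the moment, N m; "opening": opening from 0.0 (shut) to 1.0 (fully open); "gripper_force": force on a finger pad.
Only numpy, scipy, OpenCV 4.12 (cv2) and the standard library are available. Lean on these libraries where they do the work, as an engineer would, in place of code of your own. Each camera call takes 0.05 s, during which the arm holds its last target. There are 200 camera calls.

### The job

Set the brass star block from the tray into the gap in the row of border blocks in the type holder, easing the neighbours apart with it but without forcing, lifting or tipping them, until it stands fully down like the others. Then push the holder's sliding stop up until the whole row is snug, with no play left between the blocks. Leave the other two blocks in the tray and everything else on the bench where they are.

Things in the scene. Friction and masses are not known exactly. Their poses are not given: they have to be found in the camera images.
- star: the block to set: 40 mm (its x) by 30 mm (its y) by 26 mm high, aluminium body with an 8 mm brass face on top; origin at the centre of its underside, z up. Face marked with a dark eight-pointed star; 0.09 to 0.18 kg; sharp square edges, no chamfer. Stands loose and upright in the tray. Either way round is right in the holder.
- holder: type holder of a foil press, fixed to the bench: dark steel channel 260 mm long (its y), 62 mm wide (its x). Origin at the centre of its underside; channel floor 8 mm above it. Side walls, inner faces at x = +-22 mm, outer +-28 mm, stand 10 mm above the floor, so a block stands 16 mm above the walls and can be held there by its two faces 40 mm apart along x, fingers above the walls
- end_face (a point): middle of the inner face of the fixed end block, which closes the channel on its +y side: at the holder's y = +105 mm, 21 mm above the bench; the end block is 34 mm high. Axes as the holder's. From here towards -y stand: strip, border_a, border_b, the gap for the star block, border_c, border_d, strip, sliding stop
- border_a: border block nearest the fixed end, loose in the channel: 40 mm (its x) by 30 mm (its y) by 26 mm high, aluminium body with an 8 mm brass face on top; origin at the centre of its underside, z up, marked with three dark bars along its y. Beyond it, against the fixed end, stands a loose copper packing strip 38 mm wide and 22 mm high, 3 or 8 mm thick; the other of the two strips stands between border_d and the stop. Which is where differs and is not reported
- border_b: border block on the +y side of the gap, loose, as border_a. The gap is 24 to 26 mm wide at the start, always narrower than the 30 mm star block: it must be opened by pushing neighbours away. If the 3 mm strip is on this side, border_b can be pushed 6 to 7 mm before the blocks are packed against the end, which makes a gap of 31 to 32 mm; if the 8 mm strip is, only 1 to 2 mm
- border_c: border block on the -y side of the gap, loose, as border_a. In the same way it can be pushed towards the stop by 6 to 7 mm (3 mm strip on this side; gap then 31 to 32 mm) or only 1 to 2 mm (8 mm strip). Feel which: each block slides at about 1 N, more while something leans on it; above 10 N they are surely packed
- border_d: border block nearest the sliding stop, loose in the channel, as border_a; a packing strip (see border_a) stands between it and the stop
- stop (a joint): sliding stop of the holder, m, grows as it slides towards +y of the holder (closing the row). Its face towards the row lies at y = -59 mm + this value in the holder's frame. Slides with about 2.5 N of friction (about 7 N with the row before it) and stays where it is left; with all five blocks and both strips in and no play left it reads 0.003
- stop_plate (a point): middle of the outer (-y) face of the stop's brass thumb plate, where it is pushed towards +y of the holder: plate 40 mm wide (along the holder's x), 6 mm thick, standing from the channel floor (8 mm) to 50 mm above the bench; this point is 43 mm above the bench. Site axes as the holder's. A low steel pin across the walls behind it (top 24 mm above the bench) keeps the stop from sliding back past 0; else the channel behind is empty
- tray: flat grey steel tray (galley), fixed on the bench, 170 mm (x) by 220 mm (y), floor 3 mm thick, rim 9 mm high; origin at the centre of its underside. Holds the star block and two others about 62 mm apart along its y
- ring_block: block to leave alone, in the tray: 40 mm (its x) by 30 mm (its y) by 26 mm high, aluminium body with an 8 mm copper face on top; origin at the centre of its underside, z up, marked with a dark ring
- leaf_block: block to leave alone, in the tray: 40 mm (its x) by 30 mm (its y) by 26 mm high, aluminium body with an 8 mm light grey face on top; origin at the centre of its underside, z up, marked with a dark three-bar leaf
- edge_paint: bottle of edge paint, leave alone: 42 mm across, 85 mm high, origin under its centre
- wax_tin: flat round tin, leave alone: 68 mm across, 28 mm high, origin under its centre
- thread_spool: spool, leave alone: 44 mm across, 56 mm high, origin under its centre
- hammer: hammer lying on the bench, leave alone: 260 mm long
- maul: round maul standing on its head, leave alone: 72 mm across, 200 mm high, origin under its centre
Things that resemble listed ones, but are neither listed nor needed, are in the scene too. What is shaped like the border_a but turquoise is not meant.

How it is judged (in metres and radians):
On the way, in this order (a step that is already met when the one before it is completed fails the run):
1. the star block stands in the gap between border_b and border_c, upright and fully down on the channel floor (z of star in the frame of holder between 0.006 and 0.0096 m and angle between star's own z axis and vertical below 0.05 rad and angle between the x axis of star and the x axis of holder, either way round below 0.08 rad and x of star in the frame of holder between -0.004 and 0.004 m and y of star in the frame of border_b between -0.044 and -0.028 m and y of star in the frame of border_c between 0.028 and 0.044 m), for 0.2 s.
2. the sliding stop is pushed up so that the row is snug (value of joint stop above 0.0016 m), for 0.2 s.
At the end, for the whole second after the job is handed in: Star and border blocks stand in the channel in order, each within 2 mm of the floor, upright within 0.05 rad and square within 0.08 rad; each within 1.8 mm of touching the next; stop between 0.0016 and 0.0045 m (row snug, strips still in); star block at rest (z of star in the frame of holder between 0.006 and 0.0096 m and angle between each of star, border_a, border_b, border_c, border_d's own z axis and vertical below 0.05 rad and angle between the x axis of each of star, border_a, border_b, border_c, border_d and the x axis of holder, either way round below 0.08 rad and x of star in the frame of holder between -0.004 and 0.004 m and y of star in the frame of border_b between -0.0318 and -0.028 m and y of star in the frame of border_c between 0.028 and 0.0318 m and z of border_a in the frame of holder between 0.006 and 0.0096 m and x of border_a in the frame of holder between -0.004 and 0.004 m and z of border_b in the frame of holder between 0.006 and 0.0096 m and x of border_b in the frame of holder between -0.004 and 0.004 m and z of border_c in the frame of holder between 0.006 and 0.0096 m and x of border_c in the frame of holder between -0.004 and 0.004 m and z of border_d in the frame of holder between 0.006 and 0.0096 m and x of border_d in the frame of holder between -0.004 and 0.004 m and y of border_a in the frame of border_b between 0.028 and 0.0318 m and y of border_d in the frame of border_c between -0.0318 and -0.028 m and value of joint stop between 0.0016 and 0.0045 m and linear speed of star below 0.01 m/s).
It fails at once if the star block is forced: pressed against a neighbour with more than 60 N (contact force between star and border_b above 60 N or contact force between star and border_c above 60 N).
It fails at once if a border block is tipped by more than 0.3 rad or lifted more than 8 mm off the channel floor (angle between any of border_a, border_b, border_c, border_d's own z axis and vertical above 0.3 rad or z of any of border_a, border_b, border_c, border_d in the frame of holder above 0.016 m).
It fails at once if another block in the tray or a thing on the bench is moved by more than 20 mm (distance of any of ring_block, leaf_block, edge_paint, wax_tin, thread_spool, hammer, maul from where it was at the start of the episode above 0.02 m).
It also fails if it takes over 61 s, if anything falls off the work surface, if the arm or the gripper's body presses on something with over 40 N, if the wrist force passes 120 N, or if a joint passes its speed limit or range.

## Working session

There is one attempt and no reset: what is moved stays moved. The work goes in short steps, Python scripts to look and compute and a tool call to move; the robot and the scene stay as the last step left them, time stands still between calls to the robot, and variables do not carry over. Pictures are saved under pics/ and viewed, at most 10 in all, crops included, and the job is handed in when it is done.

Besides the shell and the picture viewer there is one more tool, called after "Call:" as name(argument=value, ...), one argument or row to a line, values as JSON. jog_arm: Moves the arm, as the interface text tells. Its arguments: {"type":"object","properties":{"targets":{"type":"array"},"force":{"type":"number"}},"required":["targets"]}

```bash
ls; mkdir -p pics; cat > h.py <<'E'
import sys; sys.path.insert(0,'.')
import numpy as np, cv2
from scipy.spatial.transform import Rotation as R
from bench import bot, imaging
def rot(q): return R.from_quat([q[1],q[2],q[3],q[0]])
def snap(n,f=None):
    s=imaging.snapshot(n)
    if f: cv2.imwrite('pics/'+f,cv2.cvtColor(np.asarray(s['pixels']),cv2.COLOR_RGB2BGR))
    return s
def cast(s,uv,z):
    uv=np.array(uv,float).reshape(-1,1,2)
    K=np.array([[s['fx'],0,s['cx']],[0,s['fy'],s['cy']],[0,0,1]])
    p=cv2.undistortPoints(uv,K,np.array(s['D'],float)).reshape(-1,2)
    d=rot(s['orientation']).apply(np.c_[p[:,0],-p[:,1],-np.ones(len(p))])
    e=np.array(s['eye'],float); t=(z-e[2])/d[:,2]
    return (e+d*t[:,None]).round(1)
E
python3 - <<'E'
from h import *
for n in('top','scene'):
    s=snap(n,n+'0.png'); print(n,s['eye'],s['orientation'],s['fx'],s['D'])
print(bot.get_state(),bot.pinch_z)
E
```

```text
pics
top [ 438.88732299   95.89453934 1085.6751362 ] [-0.70038748 -0.06486814  0.06822164  0.7075276 ] 422.3917668683648 [-0.01989722  0.          0.          0.          0.        ]
scene [1658.61029255  497.17050106  944.71142318] [0.50290998 0.24932985 0.36406479 0.743218  ] 504.49597725704933 [-0.00339769  0.          0.          0.          0.        ]
{'time': 0.1, 'joint_pos': array([-1.30308905e+00,  8.79188208e-02,  1.37211598e+00,  3.16467973e-05,
        1.68356697e+00, -1.03082475e-01]), 'qd': array([-9.62942146e-05, -5.86322507e-04, -3.24645350e-03, -1.10953128e-03,
        6.12803687e-04, -1.52993422e-03]), 'joint_torque': array([ 2.20361937e-03, -3.53015113e+01, -3.14219141e+01, -1.44678743e-04,
        7.87980709e-03, -1.34501072e-06]), 'ee_pos': array([ 199.19165313, -512.1944018 ,  230.22900898]), 'orientation': array([-1.00244957e-03,  9.82862717e-01,  1.84336297e-01, -6.69227971e-05]), 'wrist_force': array([-0.50539863,  0.42435995,  0.48128464]), 'ft_torque': array([ 0.07325808, -0.00428267, -0.01583434]), 'gripper_force': 0.0, 'opening': 0.9980915346697835} 18.700000000000003
```

View pics/top0.png

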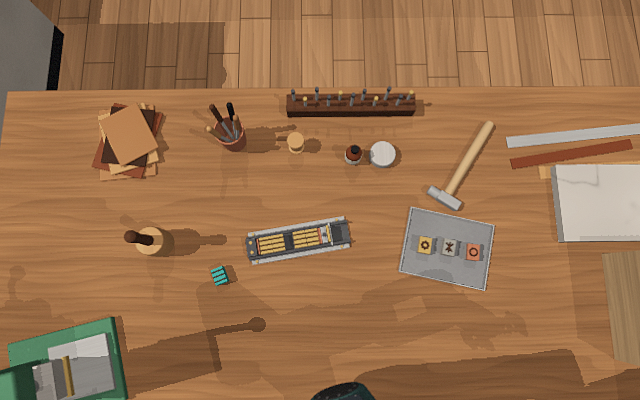

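View pics/scene0.png

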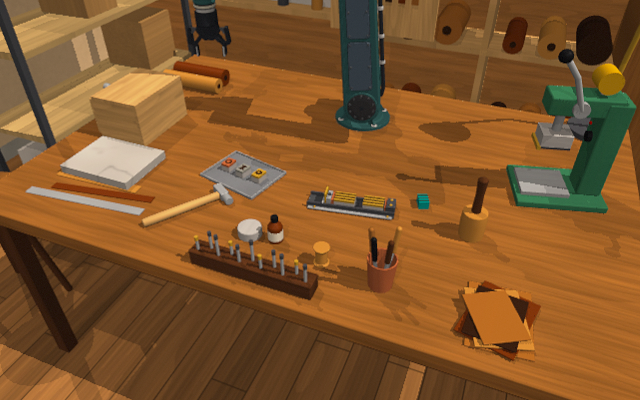

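The top view shows tray blocks at (425,244) yellow, (449,247) grey, (473,251) copper; turquoise decoy at (219,275); the holder runs from (247,250) to (350,232), with the stop (brass) near (325,233). Candidates for the star are (425,244), (449,247), (473,251), (219,275). By description it is the brass-faced one at (425,244), which I'll check in a crop.

```bash
python3 - <<'E'
from h import *
s=snap('top'); im=np.asarray(s['pixels']); b=cv2.cvtColor(im,cv2.COLOR_RGB2BGR)
A=cv2.resize(b[205:275,240:360],None,fx=6,fy=6,interpolation=cv2.INTER_CUBIC)[:420]
B=cv2.resize(b[230:265,405:495],None,fx=4,fy=4,interpolation=cv2.INTER_CUBIC)
o=np.zeros((600,720,3),np.uint8);o[:420]=A;o[430:570,:360]=B;cv2.imwrite('pics/c1.png',o)
hsv=cv2.cvtColor(im,cv2.COLOR_RGB2HSV)
m=cv2.inRange(hsv,(18,110,120),(32,255,255));m[:, :235]=0;m[:,445:]=0;m[:210]=0;m[280:]=0
n,l,st,c=cv2.connectedComponentsWithStats(m)
for i in range(1,n):
    if st[i,4]>15: print(st[i],c[i].round(1),cast(s,c[i],37)[0])
# star with dark mark hull
for i in range(1,n):
    if st[i,4]>15:
        r=cv2.minAreaRect(np.argwhere(l==i)[:,::-1].astype(np.float32)); p=cast(s,cv2.boxPoints(r),37)[:,:2]; print(i,p.mean(0),np.linalg.norm(p-np.roll(p,1,0),axis=1).round(1), np.degrees(np.arctan2(*(p[1]-p[0])[::-1])).round(1))
E
```

```text
[326 225   5  17  42] [327.7 233. ] [546.9  64.9  37. ]
[292 228  27  20 324] [305.4 237.7] [536.  120.5  37. ]
[259 234  26  21 325] [271.5 243.7] [521.8 204.6  37. ]
[418 236  14  18 148] [424.2 244.9] [ 515.  -173.9   37. ]
2 [546.875  65.1  ] [41.1  6.2 41.   6.2] -80.7
3 [535.775 120.55 ] [41.3 61.2 41.3 60.8] -80.2
5 [522.15 204.4 ] [41.2 61.2 41.3 60.8] -79.2
6 [ 515.45 -174.5 ] [30.4 40.5 30.5 40.5] -11.3
```

View pics/c1.png

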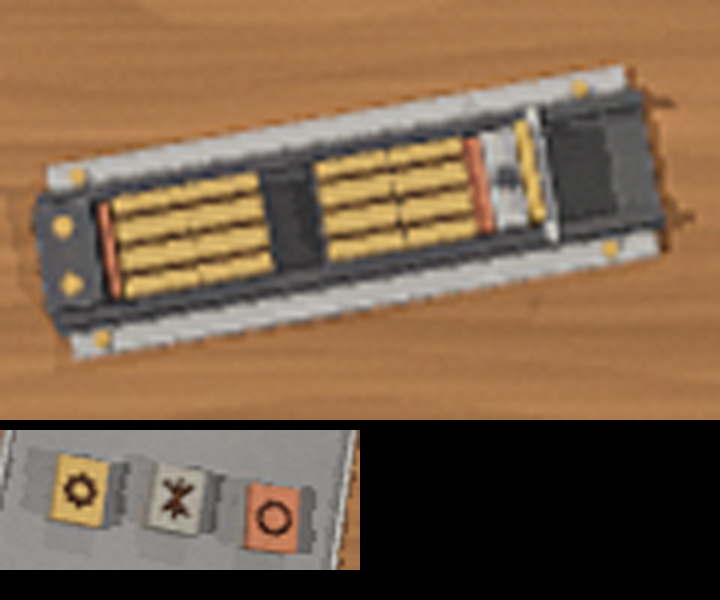

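The crop confirms it: the eight-pointed star is the yellow-faced block in the tray (about 425,244), then the leaf and the ring. The holder's fixed end is on the left, the gap is around (289,241), and copper strips show at both ends with the right one looking thicker. I'll write a move planner and go.

```bash
cat >> h.py <<'E'
def pose(yaw,tilt=0):
    "tool down, tool y at yaw deg (world); tilt deg = turn about that y axis (right hand)"
    a=np.radians(yaw); y=np.array([np.cos(a),np.sin(a),0]); z=np.array([0,0,-1.]); x=np.cross(y,z)
    return R.from_rotvec(np.radians(tilt)*y)*R.from_matrix(np.c_[x,y,z])
def plan(p,yaw,tilt=0):
    st=bot.get_state(); r=rot(st['orientation']); T=pose(yaw,tilt)
    d=r.inv().apply(np.array(p)-st['ee_pos'])/400; w=(r.inv()*T).as_rotvec()/(np.pi/2)
    print('shift',d.round(4),'turn',w.round(4),'now',st['ee_pos'].round(1),'t',round(st['time'],2))
E
python3 -c "
from h import *
plan([515,-174.3,130],-11.3)"
```

```text
shift [ 1.042  -0.5009  0.252 ] turn [-0.001  -0.0007 -0.6384] now [ 199.2 -512.3  230.4] t 0.15
```

Call:
jog_arm(
  targets=[
    [[0.5,-0.25,0.1],[0,0,-0.32],100],
    [[0.98,-0.48,0.2],[0,0,-0.638],100],
    [[0.98,-0.48,0.2],[0,0,-0.638],100],
    [[0.98,-0.48,0.2],[0,0,-0.638],100],
    [[0.98,-0.48,0.2],[0,0,-0.638],100],
    [[0.98,-0.48,0.2],[0,0,-0.638],100],
    [[0.98,-0.48,0.2],[0,0,-0.638],100],
    [[0.98,-0.48,0.2],[0,0,-0.638],100],
    [[0.98,-0.48,0.2],[0,0,-0.638],100],
    [[0.98,-0.48,0.2],[0,0,-0.638],100],
    [[0.98,-0.48,0.2],[0,0,-0.638],100],
    [[0.98,-0.48,0.2],[0,0,-0.638],100],
  ],
)

```text
time: 1.65
ee_pos: [494.7, -192.6, 151.7]
orientation: [0.0, 0.774, 0.633, 0.0]
wrist_force: [-0.3, -0.0, 0.2]
opening: 0.999
gripper_force: 0.0
```

```bash
python3 -c "
from h import *
plan([515,-174.3,130],-11.3)
s=snap('wrist','w1.png');print(s['eye'],s['orientation'],s['fx'])"
```

```text
shift [0.055  0.0407 0.0542] turn [ 0.0004  0.0002 -0.0016] now [ 494.7 -192.6  151.7] t 1.65
[ 507.03698606 -128.94564237  294.29962096] [ 0.98648626 -0.12975286  0.0125709  -0.09925232] 287.7948562094343
```

View pics/w1.png

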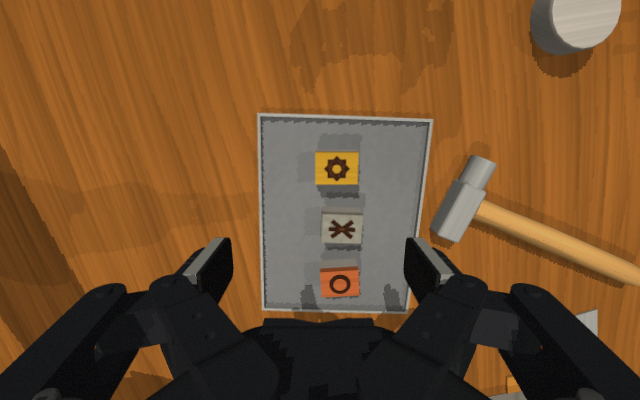

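The wrist view shows the star at (337,168), leaf at (342,230) and ring at (340,283), with the fingers on either side. Next I'll measure the star on its true face height (29 mm).

```bash
cat >> h.py <<'E'
def yellow(s,z,amin=15,box=None):
    im=np.asarray(s['pixels']); hsv=cv2.cvtColor(im,cv2.COLOR_RGB2HSV)
    m=cv2.inRange(hsv,(18,110,110),(32,255,255))
    if box: k=np.zeros_like(m);k[box[1]:box[3],box[0]:box[2]]=1;m*=k
    n,l,st,c=cv2.connectedComponentsWithStats(m)
    for i in range(1,n):
        if st[i,4]>amin:
            r=cv2.minAreaRect(np.argwhere(l==i)[:,::-1].astype(np.float32)); q=cv2.boxPoints(r); p=cast(s,q,z)[:,:2]
            print(st[i],'c',p.mean(0).round(1),'sides',np.linalg.norm(p-np.roll(p,1,0),axis=1).round(1),'ang p1-p0',np.degrees(np.arctan2(*(p[1]-p[0])[::-1])).round(1))
E
python3 -c "
from h import *
yellow(snap('wrist'),29,300,(300,140,380,200))
s=snap('top');yellow(s,29,100,(400,200,440,290));yellow(s,34,100,(235,200,350,290))
plan([515,-174.3,130],-11.3)"
```

```text
[ 315  152   44   33 1064] c [ 515.2 -176.6] sides [30.1 39.6 30.2 40.6] ang p1-p0 -11.4
[418 236  14  18 150] c [ 516.1 -176.4] sides [30.6 41.1 30.8 41.1] ang p1-p0 -10.2
[292 228  27  20 320] c [536.2 120.4] sides [41.7 61.  41.7 60.5] ang p1-p0 -80.3
[258 234  27  16 245] c [527.5 205.9] sides [30.7 61.5 30.7 61.2] ang p1-p0 -80.2
shift [0.0535 0.0405 0.0537] turn [ 0.0002  0.0001 -0.0009] now [ 494.9 -192.1  151.5] t 1.8
```

```bash
python3 -c "
from h import *
plan([515.3,-176.5,14],-11.3)"
```

```text
shift [0.0483 0.0422 0.3437] turn [ 0.0002  0.0001 -0.0009] now [ 494.9 -192.1  151.5] t 1.8
```

Call:
jog_arm(
  targets=[
    [[0.0485,0.042,0.1],[0,0,0],100],
    [[0.0485,0.042,0.2],[0,0,0],100],
    [[0.0485,0.042,0.28],[0,0,0],100],
    [[0.0485,0.042,0.344],[0,0,0],100],
    [[0.0485,0.042,0.344],[0,0,0],100],
    [[0.0485,0.042,0.344],[0,0,0],100],
    [[0.0485,0.042,0.344],[0,0,0],30],
    [[0.0485,0.042,0.344],[0,0,0],30],
    [[0.0485,0.042,0.344],[0,0,0],30],
    [[0.0485,0.042,0.344],[0,0,0],30],
    [[0.0485,0.042,0.344],[0,0,0],30],
  ],
  force=60,
)

```text
time: 3.18
ee_pos: [516.3, -176.4, 15.0]
orientation: [0.001, 0.773, 0.634, 0.001]
wrist_force: [0.0, 0.8, 6.6]
opening: 0.453
gripper_force: 62.4
```

```bash
python3 -c "
from h import *
s=snap('wrist','w2.png')
plan([533,155,150],10)"
```

```text
shift [ 0.8202 -0.1209 -0.3384] turn [ 0.0014  0.0007 -0.237 ] now [ 516.3 -176.3   15. ] t 3.23
```

View pics/w2.png

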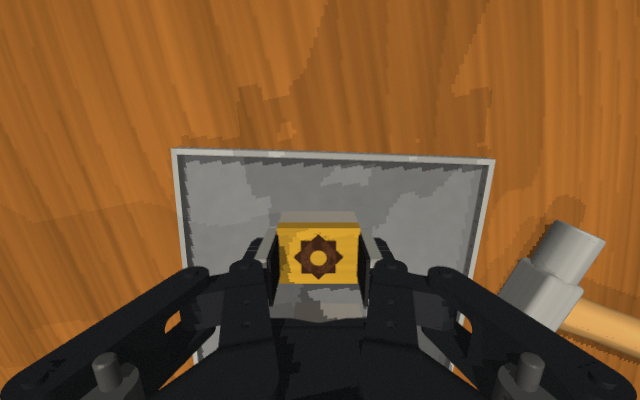

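The star (317,257) is held squarely between both pads. I'll lift it and carry it over to the holder.

Call:
jog_arm(
  targets=[
    [[0,0,-0.06],[0,0,0],30],
    [[0,0,-0.15],[0,0,0],30],
    [[0.1,0,-0.25],[0,0,0],30],
    [[0.3,-0.05,-0.34],[0,0,-0.1],30],
    [[0.5,-0.08,-0.34],[0,0,-0.2],30],
    [[0.65,-0.1,-0.34],[0,0,-0.237],30],
    [[0.8,-0.12,-0.34],[0,0,-0.237],30],
    [[0.8,-0.12,-0.34],[0,0,-0.237],30],
    [[0.8,-0.12,-0.34],[0,0,-0.237],30],
    [[0.8,-0.12,-0.34],[0,0,-0.237],30],
  ],
)

```text
time: 4.47
ee_pos: [530.6, 146.8, 148.8]
orientation: [-0.0, 0.643, 0.766, -0.001]
wrist_force: [-0.8, -1.0, -1.1]
opening: 0.449
gripper_force: 61.7
```

```bash
python3 -c "
from h import *
s=snap('wrist','w3.png')
yellow(s,34,100)
plan([533,155,150],10)"
```

```text
[296  89   9  72 574] c [504.4 201.8] sides [60.5  6.8 60.5  7.2] ang p1-p0 9.3
[308  89  11  72 789] c [515.5 203.8] sides [60.4  8.5 60.5  9. ] ang p1-p0 10.1
[322  89  11  72 754] c [527.6 205.8] sides [60.6  8.5 60.4  8.9] ang p1-p0 9.5
[335  89   9  72 564] c [538.1 207.7] sides [ 7.1 60.6  6.8 60.6] ang p1-p0 99.6
[297 185  45  27 906] c [532.1 139.8] sides [25.1 40.3 25.1 41.4] ang p1-p0 10.0
[ 276  222   85   65 3622] c [541.3  82.4] sides [69.3 79.9 69.3 85.5] ang p1-p0 10.0
[310 250  17  16 212] c [541.7  79.8] sides [16.3 15.6 16.4 15.9] ang p1-p0 9.9
shift [ 0.0204  0.0091 -0.0027] turn [-0.001   0.0004 -0.0006] now [530.8 146.3 148.9] t 4.53
```

View pics/w3.png

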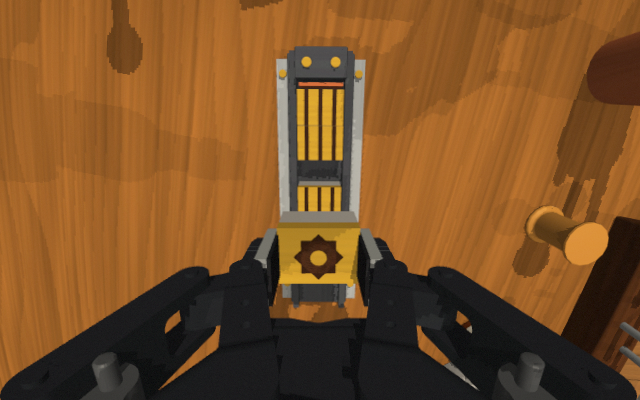

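The wrist view shows the fixed end block at the top (320,62), a thin copper strip at row 84 with dark play before border_a, the a/b pair in rows 89–160, the gap in rows 161–183, and c from row 185, with the held star below at (318,258). So the 3 mm strip is on the +y side, and border_b is the one to push.

```bash
python3 -c "
from h import *
s=snap('wrist');st=bot.get_state();z=st['ee_pos'][2]+14
hsv=cv2.cvtColor(np.asarray(s['pixels']),cv2.COLOR_RGB2HSV);m=cv2.inRange(hsv,(18,110,110),(32,255,255))
print('col318 yellow rows',np.flatnonzero(m[:,302])[[0,-1]], [r for r in np.flatnonzero(m[:,302]) if r>215][:1])
r0=[r for r in np.flatnonzero(m[:,290]) if r>215]; print(r0[0],r0[-1])
p=cast(s,[[290,r0[0]],[290,r0[-1]],[278,250],[360,250]],z);t=st['ee_pos']
print((rot(st['orientation']).inv().apply(p-t)).round(1))
h=cast(s,[[296,120],[344,120],[320,161],[320,185],[320,81],[320,88]],34)
u=np.array([-np.sin(np.radians(10)),np.cos(np.radians(10))]);x=np.array([u[1],-u[0]])
print(np.c_[h[:,:2]@x,h[:,:2]@u].round(1), 'tcp',t[:2]@x,t[:2]@u)
im=np.asarray(s['pixels']); print(im[78:92,320].tolist()); print(im[215:230,290].tolist())
"
```

```text
col318 yellow rows [ 57 283] [np.int64(222)]
222 283
[[ 17.6 -13.9 -13.9]
 [-15.3 -14.7 -13.9]
 [  3.1 -20.2 -13.9]
 [  3.1  19.9 -14. ]]
[[528.5 115.3]
 [570.3 115.2]
 [549.3  79.4]
 [549.4  57.3]
 [549.4 147.3]
 [549.3 141.7]] tcp 548.2801204660813 51.629616276780304
[[29, 31, 30], [30, 30, 28], [27, 26, 26], [91, 57, 41], [207, 107, 60], [217, 113, 63], [215, 112, 60], [123, 64, 34], [72, 38, 24], [69, 37, 21], [60, 40, 30], [67, 41, 27], [66, 41, 28], [65, 39, 25]]
[[133, 125, 113], [132, 124, 113], [133, 127, 114], [134, 126, 114], [133, 126, 114], [133, 126, 114], [133, 127, 115], [137, 112, 73], [138, 104, 32], [137, 104, 31], [136, 103, 29], [137, 104, 31], [138, 104, 33], [165, 123, 35], [175, 131, 38]]
```

```bash
cat >> h.py <<'E'
U=np.array([-np.sin(np.radians(10)),np.cos(np.radians(10)),0]); X=np.array([U[1],-U[0],0])
def hold(lat,s,z,tilt=0,yaw=10): plan(lat*X+s*U+[0,0,z],yaw,tilt)
def where():
    st=bot.get_state();p=st['ee_pos'];f=st['wrist_force'];print('lat %.1f s %.1f z %.1f'%(p@X,p@U,p[2]),'F lat %.1f s %.1f z %.1f'%(f@X,f@U,f[2]),'T',st['ft_torque'].round(2),'rv dev',np.degrees((pose(10).inv()*rot(st['orientation'])).as_rotvec()).round(2),'g',round(st['opening'],3),'t',round(st['time'],2))
E
python3 -c "
from h import *
where();hold(549.3,64,75,-20);hold(549.3,64,45.4,-20)"
```

```text
lat 548.3 s 51.6 z 149.1 F lat 0.2 s 0.4 z -1.0 T [ 0.04 -0.01 -0.  ] rv dev [ 0.07 -0.03  0.09] g 0.446 t 4.58
shift [0.031  0.0027 0.1853] turn [-0.0009 -0.2219 -0.0009] now [531.  146.1 149.1] t 4.58
shift [0.0311 0.0028 0.2593] turn [-0.0009 -0.2219 -0.0009] now [531.  146.1 149.1] t 4.58
```

Call:
jog_arm(
  targets=[
    [[0.015,0.0025,0.06],[0,-0.1,0],30],
    [[0.031,0.0025,0.12],[0,-0.222,0],30],
    [[0.031,0.0025,0.185],[0,-0.222,0],30],
    [[0.031,0.0025,0.185],[0,-0.222,0],30],
    [[0.031,0.0025,0.185],[0,-0.222,0],30],
    [[0.031,0.0025,0.22],[0,-0.222,0],30],
    [[0.031,0.0025,0.245],[0,-0.222,0],30],
    [[0.031,0.0025,0.259],[0,-0.222,0],30],
    [[0.031,0.0025,0.259],[0,-0.222,0],30],
    [[0.031,0.0025,0.259],[0,-0.222,0],30],
  ],
)

```text
time: 5.82
ee_pos: [530.3, 159.7, 46.3]
orientation: [0.133, 0.633, 0.754, -0.111]
wrist_force: [0.5, -0.1, -0.8]
opening: 0.449
gripper_force: 61.7
```

```bash
python3 -c "
from h import *
where();s=snap('wrist','w4.png')
hold(549.3,65,45.4,-20);hold(549.3,70,45.4,-20);hold(549.3,75,45.4,-20)"
```

```text
lat 549.9 s 65.2 z 46.3 F lat 0.5 s -0.2 z -0.8 T [0.17 0.03 0.02] rv dev [ -0.03 -19.99   0.  ] g 0.449 t 5.83
shift [ 0.0003 -0.0018  0.0028] turn [ 0.0005 -0.0002 -0.0002] now [530.3 159.8  46.5] t 5.88
shift [ 0.012  -0.0018 -0.0015] turn [ 0.0005 -0.0002 -0.0002] now [530.3 159.8  46.5] t 5.88
shift [ 0.0238 -0.0018 -0.0058] turn [ 0.0005 -0.0002 -0.0002] now [530.3 159.8  46.5] t 5.88
```

View pics/w4.png

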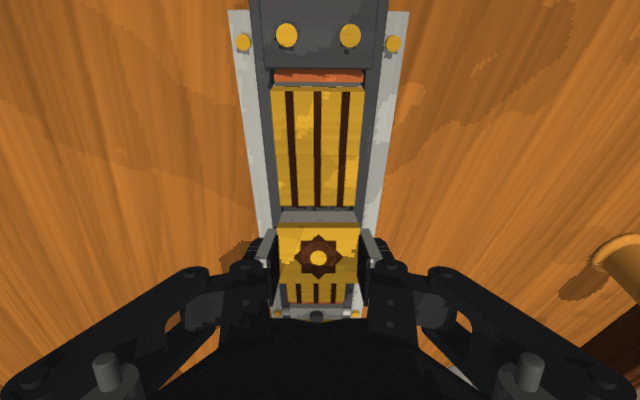

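The close view shows the star tip inside the gap (rows 222–285), square in the channel, and the +y strip at rows 68–82. The strip looks thicker here, so I'll measure it.

```bash
python3 -c "
from h import *
s=snap('wrist');im=np.asarray(s['pixels']).astype(int);print(s['eye']@U,s['eye'][2])
print(im[60:92,318].tolist())
for z,rows in ((34,[66,68,86,88,207]),(30,[66,68,70,80,82,84,86])):
  print(z,list(zip(rows,(cast(s,[[318,r] for r in rows],z)@U).round(1))))
"; python3 -c "
import cv2;im=cv2.imread('pics/w4.png')[50:300,220:420];cv2.imwrite('pics/w4c.png',cv2.resize(im[:, :],None,fx=3,fy=2.4,interpolation=2))"
```

```text
175.05917843654916 158.3071340523643
[[68, 67, 67], [69, 67, 67], [68, 67, 67], [67, 65, 65], [68, 68, 66], [69, 70, 68], [70, 70, 69], [60, 59, 58], [57, 45, 39], [79, 46, 29], [87, 45, 24], [89, 46, 25], [93, 49, 28], [92, 48, 27], [106, 56, 31], [115, 59, 33], [171, 89, 48], [185, 96, 52], [184, 96, 53], [185, 97, 51], [185, 97, 52], [167, 96, 58], [107, 92, 81], [96, 91, 83], [94, 88, 81], [95, 91, 83], [96, 82, 56], [154, 117, 37], [153, 115, 34], [154, 116, 37], [152, 114, 33], [96, 68, 23]]
34 [(66, np.float64(151.7)), (68, np.float64(151.0)), (86, np.float64(143.9)), (88, np.float64(142.9)), (207, np.float64(80.1))]
30 [(66, np.float64(151.0)), (68, np.float64(150.2)), (70, np.float64(149.3)), (80, np.float64(145.3)), (82, np.float64(144.5)), (84, np.float64(143.6)), (86, np.float64(142.8))]
```

View pics/w4c.png

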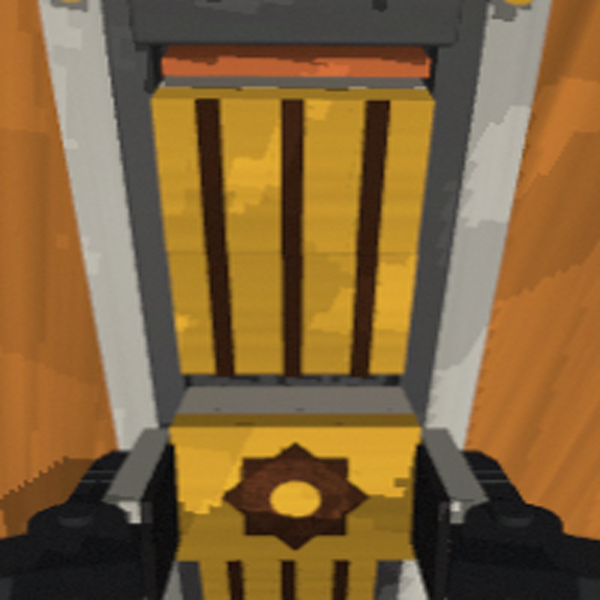

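The lit part (rows 76–82) is the strip's roughly 3 mm top, and the darker rows 68–75 are its shaded far face. So it is the 3 mm strip, standing clear of the end. I'll ease border_b towards +y and watch the force.

Call:
jog_arm(
  targets=[
    [[0.0,-0.001,0.0025],[0,0,0],30],
    [[0.004,-0.0018,0.001],[0,0,0],30],
    [[0.008,-0.0018,0.0],[0,0,0],30],
    [[0.012,-0.0018,-0.0015],[0,0,0],30],
    [[0.015,-0.0018,-0.0025],[0,0,0],30],
    [[0.018,-0.0018,-0.0035],[0,0,0],30],
    [[0.018,-0.0018,-0.0035],[0,0,0],30],
  ],
)

```text
time: 6.8
ee_pos: [528.1, 166.5, 45.0]
orientation: [0.133, 0.633, 0.754, -0.112]
wrist_force: [-0.3, -0.9, -0.5]
opening: 0.45
gripper_force: 61.7
```

```bash
python3 -c "
from h import *
where();hold(549.3,75,45.4,-20)"
```

```text
lat 549.0 s 72.3 z 45.0 F lat -0.4 s -0.8 z -0.5 T [-0.04  0.02 -0.03] rv dev [-0.000e+00 -2.001e+01  1.000e-02] g 0.45 t 6.8
shift [ 0.0061  0.0007 -0.0032] turn [ 0.      0.0001 -0.0001] now [528.1 166.5  45. ] t 6.8
```

Call:
jog_arm(
  targets=[
    [[0.0024,0,-0.001],[0,0,0],30],
    [[0.0048,0,-0.002],[0,0,0],30],
    [[0.0048,0,-0.002],[0,0,0],30],
  ],
)

```text
time: 7.18
ee_pos: [527.7, 168.8, 45.0]
orientation: [0.133, 0.633, 0.754, -0.112]
wrist_force: [-0.1, -1.1, -1.0]
opening: 0.451
gripper_force: 61.7
```

```bash
python3 -c "
from h import *
where()"
```

```text
lat 549.0 s 74.6 z 45.0 F lat -0.3 s -1.0 z -1.0 T [ 0.01 -0.01 -0.02] rv dev [ 1.000e-02 -1.998e+01 -0.000e+00] g 0.451 t 7.17
```

Call:
jog_arm(
  targets=[
    [[0.0024,0,-0.001],[0,0,0],30],
    [[0.0036,0,-0.0014],[0,0,0],30],
    [[0.0036,0,-0.0014],[0,0,0],30],
  ],
)

```text
time: 7.55
ee_pos: [527.4, 170.3, 45.0]
orientation: [0.133, 0.633, 0.754, -0.112]
wrist_force: [0.3, -0.7, -0.4]
opening: 0.454
gripper_force: 61.7
```

```bash
python3 -c "
from h import *
where()"
```

```text
lat 549.0 s 76.1 z 45.0 F lat 0.2 s -0.7 z -0.4 T [-0.01 -0.01 -0.06] rv dev [  0.   -19.98  -0.  ] g 0.454 t 7.55
```

```bash
python3 -c "
from h import *
s=snap('wrist');im=np.asarray(s['pixels'])
hsv=cv2.cvtColor(im,cv2.COLOR_RGB2HSV)
for c in (300,305,330): print(c,[tuple(int(v) for v in hsv[r,c]) for r in range(40,105,3)])
for c in (300,): print([(r,tuple(int(v) for v in im[r,c])) for r in range(165,240,2)])
cast_=lambda r,z: float(cast(s,[[300,r]],z)[0]@U)
for r in range(40,240,10): print(r,round(cast_(r,34),1),round(cast_(r,30),1),end='; ')
"
```

```text
300 [(20, 10, 79), (10, 10, 79), (0, 6, 79), (0, 3, 78), (0, 7, 78), (160, 11, 71), (0, 4, 68), (15, 33, 77), (19, 165, 136), (20, 176, 162), (19, 112, 114), (30, 10, 73), (30, 7, 71), (150, 7, 71), (0, 7, 69), (10, 11, 70), (0, 7, 69), (40, 11, 70), (45, 7, 69), (10, 188, 115), (10, 187, 183), (20, 196, 156)]
305 [(15, 7, 77), (170, 10, 79), (170, 10, 77), (0, 7, 77), (30, 7, 77), (150, 4, 70), (0, 11, 69), (150, 4, 70), (20, 11, 72), (38, 14, 72), (50, 10, 73), (30, 7, 72), (20, 11, 71), (30, 4, 70), (0, 11, 69), (10, 11, 69), (0, 7, 70), (38, 14, 71), (40, 11, 69), (11, 193, 116), (10, 185, 186), (20, 195, 156)]
330 [(15, 13, 78), (15, 7, 78), (8, 14, 74), (20, 11, 69), (15, 7, 69), (30, 4, 69), (15, 7, 69), (20, 11, 71), (30, 7, 72), (0, 0, 73), (30, 7, 72), (45, 14, 73), (20, 11, 71), (30, 7, 70), (0, 4, 70), (0, 13, 80), (0, 10, 79), (10, 10, 80), (15, 7, 75), (10, 184, 122), (10, 184, 186), (21, 195, 153)]
[(165, (184, 137, 42)), (167, (177, 133, 40)), (169, (177, 133, 38)), (171, (178, 134, 39)), (173, (180, 136, 41)), (175, (178, 134, 37)), (177, (179, 135, 39)), (179, (181,
[... 323 characters left out ...]
105, 32)), (209, (144, 107, 34)), (211, (145, 108, 36)), (213, (123, 91, 24)), (215, (106, 100, 89)), (217, (112, 107, 97)), (219, (113, 109, 97)), (221, (108, 103, 92)), (223, (117, 88, 27)), (225, (116, 86, 25)), (227, (131, 99, 28)), (229, (198, 148, 42)), (231, (198, 149, 45)), (233, (199, 150, 44)), (235, (199, 150, 41)), (237, (201, 151, 44)), (239, (200, 149, 43))]
40 172.3 171.8; 50 168.7 168.2; 60 165.1 164.4; 70 161.4 160.5; 80 157.4 156.6; 90 153.4 152.3; 100 149.3 148.1; 110 144.9 143.5; 120 140.4 138.9; 130 135.7 134.1; 140 130.9 129.1; 150 125.8 123.9; 160 120.5 118.4; 170 115.0 112.7; 180 109.2 106.7; 190 103.1 100.5; 200 96.8 93.9; 210 90.0 86.9; 220 83.1 79.7; 230 75.6 72.0;
```

border_b's edge has moved from about s 80 to 87–88, nearly the full travel, so the gap is now about 32 mm. Next I'll roll the star upright while its corner stays inside the gap.

```bash
python3 -c "
from h import *
where()
hold(549.2,73.8,44.5,-8);hold(549.2,72,42,0)"
```

```text
lat 549.0 s 76.1 z 45.0 F lat -0.7 s -1.0 z -0.2 T [-0.01 -0.03  0.01] rv dev [  0.   -19.98   0.  ] g 0.452 t 7.6
shift [-0.005   0.0006  0.0032] turn [-0.      0.1331 -0.    ] now [527.4 170.3  45. ] t 7.6
shift [-0.0071  0.0006  0.0107] turn [-0.     0.222 -0.   ] now [527.4 170.3  45. ] t 7.6
```

Call:
jog_arm(
  targets=[
    [[-0.0025,0.0003,0.0016],[0,0.067,0],30],
    [[-0.005,0.0006,0.0032],[0,0.133,0],30],
    [[-0.006,0.0006,0.007],[0,0.178,0],30],
    [[-0.0071,0.0006,0.0107],[0,0.222,0],30],
    [[-0.0071,0.0006,0.0107],[0,0.222,0],30],
    [[-0.0071,0.0006,0.0107],[0,0.222,0],30],
  ],
)

```text
time: 8.35
ee_pos: [528.3, 166.5, 42.0]
orientation: [0.0, 0.643, 0.766, -0.0]
wrist_force: [0.3, -0.2, -1.7]
opening: 0.452
gripper_force: 61.8
```

```bash
python3 -c "
from h import *
where()
hold(549.2,72,42,0);hold(549.2,72,36,0)
s=snap('wrist','w5.png')
im=cv2.imread('pics/w5.png')[130:300,240:400];cv2.imwrite('pics/w5c.png',cv2.resize(im,None,fx=3.5,fy=3.5,interpolation=2))"
```

```text
lat 549.2 s 72.2 z 42.0 F lat 0.3 s -0.2 z -1.7 T [ 0.03 -0.01  0.01] rv dev [-0.   -0.04 -0.01] g 0.452 t 8.35
shift [-0.0005 -0.0001  0.0001] turn [0.     0.0004 0.0001] now [528.3 166.5  42. ] t 8.35
shift [-0.0005 -0.0001  0.0151] turn [0.     0.0004 0.0001] now [528.3 166.5  42. ] t 8.35
```

View pics/w5c.png

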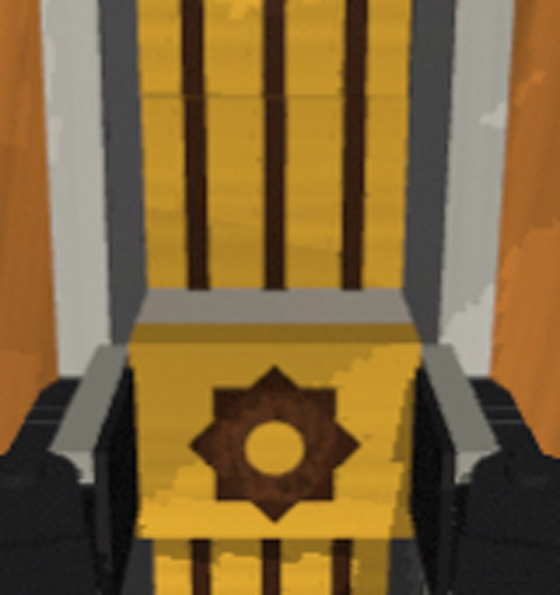

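The crop shows the star upright, centred across the channel and in line with the bars, with border_b's edge close at its +y side. There is no load on the wrist, so I'll lower gently.

Call:
jog_arm(
  targets=[
    [[-0.0005,0,0.0025],[0,0,0],30],
    [[-0.0005,0,0.005],[0,0,0],30],
    [[-0.0005,0,0.0075],[0,0,0],30],
    [[-0.0005,0,0.01],[0,0,0],30],
    [[-0.0005,0,0.01],[0,0,0],30],
  ],
)

```text
time: 9.02
ee_pos: [528.3, 166.0, 37.9]
orientation: [-0.0, 0.643, 0.766, -0.0]
wrist_force: [-0.3, 0.0, -1.0]
opening: 0.456
gripper_force: 61.8
```

```bash
python3 -c "
from h import *
where()"
```

```text
lat 549.1 s 71.7 z 37.9 F lat -0.3 s 0.1 z -1.0 T [ 0.01 -0.08  0.02] rv dev [ 0.02 -0.01  0.01] g 0.456 t 9.03
```

Call:
jog_arm(
  targets=[
    [[0,0,0.005],[0,0,0],30],
    [[0,0,0.01],[0,0,0],30],
    [[0,0,0.015],[0,0,0],30],
    [[0,0,0.02],[0,0,0],30],
    [[0,0,0.025],[0,0,0],30],
    [[0,0,0.03],[0,0,0],30],
    [[0,0,0.035],[0,0,0],30],
    [[0,0,0.04],[0,0,0],30],
    [[0,0,0.04],[0,0,0],30],
  ],
)

```text
time: 10.15
ee_pos: [528.3, 165.9, 21.8]
orientation: [-0.0, 0.643, 0.766, -0.0]
wrist_force: [-0.6, 0.3, -1.6]
opening: 0.447
gripper_force: 61.8
```

```bash
python3 -c "
from h import *
where()"
```

```text
lat 549.1 s 71.7 z 21.8 F lat -0.5 s 0.4 z -1.6 T [-0.03 -0.01  0.03] rv dev [ 0.03 -0.    0.01] g 0.447 t 10.15
```

Call:
jog_arm(
  targets=[
    [[0,0,0.002],[0,0,0],30],
    [[0,0,0.0035],[0,0,0],30],
    [[0,0,0.0045],[0,0,0],30],
    [[0,0,0.0045],[0,0,0],30],
  ],
)

```text
time: 10.65
ee_pos: [528.4, 166.0, 20.2]
orientation: [0.0, 0.643, 0.766, -0.0]
wrist_force: [0.1, -0.5, -1.2]
opening: 0.451
gripper_force: 61.8
```

```bash
python3 -c "
from h import *
where()"
```

```text
lat 549.2 s 71.7 z 20.2 F lat 0.0 s -0.5 z -1.2 T [-0.04 -0.02 -0.  ] rv dev [ 0.   -0.    0.01] g 0.451 t 10.65
```

Call:
jog_arm(
  targets=[
    [[0,0,0.001],[0,0,0],30],
    [[0,0,0.001],[0,0,0],30],
    [[0,0,0.001],[0,0,0],70],
    [[0,0,0.001],[0,0,0],80],
    [[0,0,0.001],[0,0,0],80],
    [[0,0,-0.03],[0,0,0],80],
    [[0,0,-0.08],[0,0,0],80],
    [[0,0,-0.16],[0,0,0],80],
    [[-0.05,0,-0.25],[0,0,0],80],
    [[-0.1,0,-0.3],[0,0,0],40],
    [[-0.1,0,-0.3],[0,0,0],0],
    [[-0.1,0,-0.3],[0,0,0],0],
    [[-0.1,0,-0.3],[0,0,0],0],
  ],
)

```text
time: 12.28
ee_pos: [534.3, 127.2, 138.6]
orientation: [-0.001, 0.643, 0.766, -0.001]
wrist_force: [0.5, 0.7, 0.1]
opening: 0.002
gripper_force: 0.0
```

```bash
python3 -c "
from h import *
where()
s=snap('wrist','w6.png');yellow(s,34,60);t=snap('top');yellow(t,50,25,(310,215,345,260));yellow(t,34,25,(240,200,325,260))"
```

```text
lat 548.3 s 32.5 z 138.6 F lat 0.6 s 0.6 z 0.1 T [-0.02 -0.01 -0.01] rv dev [ 0.17  0.02 -0.04] g 0.002 t 12.28
[300  26  11  12 103] c [500.8 254.4] sides [7.9 7.8 7.9 7.8] ang p1-p0 9.6
[331  27  11  11 102] c [524.7 258.3] sides [7.2 7.8 7.2 7.9] ang p1-p0 9.6
[ 295   54   51  180 6557] c [528.6 165.3] sides [152.2  39.8 152.2  46.1] ang p1-p0 10.0
[315 146  10  10  81] c [528.2 164.8] sides [7.6 7.7 7.7 7.7] ang p1-p0 10.4
[310 237   9   9  43] c [526.4  99.2] sides [19.5 19.6 19.5 19.5] ang p1-p0 -90.6
[309 237  10   9  46] c [527.7 100.5] sides [19.9 22.4 19.8 22.3] ang p1-p0 -90.8
[273 239  25  13 160] c [520.7 172.2] sides [27.7 59.2 27.7 58.9] ang p1-p0 -81.6
```

View pics/w6.png

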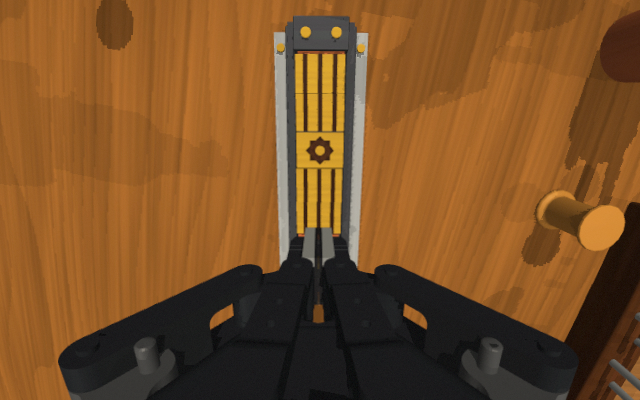

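The wrist view shows the star seated in line with the others (face at 320,150), the row straight, and the +y end packed. I'll go behind the thumb plate with the fingers shut.

```bash
python3 -c "
from h import *
hold(549.3,-62,138);hold(549.3,-62,38)"
```

```text
shift [-0.236   0.0018  0.0021] turn [-0.0016 -0.0001  0.0005] now [534.6 127.1 138.9] t 12.38
shift [-0.236   0.0024  0.2521] turn [-0.0016 -0.0001  0.0005] now [534.6 127.1 138.9] t 12.38
```

Call:
jog_arm(
  targets=[
    [[-0.12,0.001,0],[0,0,0],0],
    [[-0.236,0.0024,0],[0,0,0],0],
    [[-0.236,0.0024,0],[0,0,0],0],
    [[-0.236,0.0024,0],[0,0,0],0],
    [[-0.236,0.0024,0.1],[0,0,0],0],
    [[-0.236,0.0024,0.18],[0,0,0],0],
    [[-0.236,0.0024,0.23],[0,0,0],0],
    [[-0.236,0.0024,0.252],[0,0,0],0],
    [[-0.236,0.0024,0.252],[0,0,0],0],
    [[-0.236,0.0024,0.252],[0,0,0],0],
  ],
)

```text
time: 13.62
ee_pos: [553.6, 34.2, 40.7]
orientation: [0.001, 0.643, 0.766, 0.001]
wrist_force: [0.4, -0.4, 0.2]
opening: 0.0
gripper_force: 0.0
```

```bash
python3 -c "
from h import *
where()
s=snap('wrist');im=np.asarray(s['pixels']);print([(r,tuple(int(v) for v in im[r,300])) for r in range(150,260,3)])
for r in range(150,260,10): print(r,round(float(cast(s,[[300,r]],50)[0]@U),1),end='; ')"
```

```text
lat 551.1 s -62.5 z 40.7 F lat 0.4 s -0.5 z 0.2 T [ 0.01 -0.02  0.02] rv dev [-0.13 -0.03 -0.03] g 0.0 t 13.62
[(150, (149, 146, 138)), (153, (156, 155, 146)), (156, (153, 151, 141)), (159, (148, 144, 137)), (162, (147, 143, 136)), (165, (149, 145, 137)), (168, (152, 149, 141)), (171, (157, 152, 145)), (174, (152, 149, 141)), (177, (134, 102, 34)), (180, (141, 107, 32)), (183, (168, 126, 34)), (186, (200, 150, 43)), (189, (195, 146, 44)), (192, (182, 136, 39)), (195, (73, 64, 48)), (198, (57, 57, 56)), (201, (57, 56, 57)), (204, (55, 55, 53)), (207, (56, 56, 54)), (210, (55, 56, 54)), (213, (57, 56, 55)), (216, (58, 57, 55)), (219, (57, 56, 55)), (222, (55, 56, 55)), (225, (57, 56, 55)), (228, (84, 82, 81)), (231, (83, 81, 80)), (234, (84, 83, 81)), (237, (33, 33, 34)), (240, (27, 28, 28)), (243, (30, 31, 31)), (246, (31, 32, 32)), (249, (47, 48, 49)), (252, (32, 30, 32)), (255, (29, 28, 30)), (258, (27, 24, 26))]
150 -11.7; 160 -16.4; 170 -21.1; 180 -25.8; 190 -30.8; 200 -35.7; 210 -40.8; 220 -46.0; 230 -51.2; 240 -56.6; 250 -62.1;
```

The plate's outer face is at s ≈ -32.5, so contact should come at TCP s ≈ -43. Approaching.

Call:
jog_arm(
  targets=[
    [[0.015,-0.0045,0.005],[0,0,0],0],
    [[0.03,-0.0045,0.005],[0,0,0],0],
    [[0.036,-0.0045,0.005],[0,0,0],0],
    [[0.04,-0.0045,0.005],[0,0,0],0],
    [[0.0425,-0.0045,0.005],[0,0,0],0],
    [[0.045,-0.0045,0.005],[0,0,0],0],
    [[0.045,-0.0045,0.005],[0,0,0],0],
  ],
)

```text
time: 14.55
ee_pos: [547.8, 51.2, 37.4]
orientation: [0.0, 0.643, 0.766, -0.0]
wrist_force: [-0.1, 0.0, -0.1]
opening: -0.004
gripper_force: 0.0
```

```bash
python3 -c "
from h import *
where()"
```

```text
lat 548.4 s -44.7 z 37.4 F lat -0.1 s 0.0 z -0.1 T [0.06 0.04 0.01] rv dev [-0.   -0.    0.01] g -0.004 t 14.55
```

Call:
jog_arm(
  targets=[
    [[0.001,0.001,0],[0,0,0],0],
    [[0.002,0.002,0],[0,0,0],0],
    [[0.003,0.002,0],[0,0,0],0],
    [[0.004,0.002,0],[0,0,0],0],
    [[0.005,0.002,0],[0,0,0],0],
    [[0.005,0.002,0],[0,0,0],0],
  ],
)

```text
time: 15.3
ee_pos: [548.2, 52.9, 37.4]
orientation: [0.0, 0.643, 0.766, -0.0]
wrist_force: [-1.2, -3.3, -0.8]
opening: -0.003
gripper_force: 2.0
```

```bash
python3 -c "
from h import *
where()"
```

```text
lat 549.0 s -43.1 z 37.4 F lat -1.8 s -3.0 z -0.8 T [-0.71  0.11 -0.02] rv dev [ 0.02 -0.05  0.01] g -0.003 t 15.3
```

Call:
jog_arm(
  targets=[
    [[0.001,0,0],[0,0,0],0],
    [[0.002,0,0],[0,0,0],0],
    [[0.003,0,0],[0,0,0],0],
    [[0.004,0,0],[0,0,0],0],
    [[0.005,0,0],[0,0,0],0],
    [[0.005,0,0],[0,0,0],0],
  ],
)

```text
time: 16.05
ee_pos: [547.9, 54.8, 37.4]
orientation: [0.0, 0.643, 0.766, -0.0]
wrist_force: [-0.2, -5.8, 0.1]
opening: -0.001
gripper_force: 2.8
```

```bash
python3 -c "
from h import *
where()"
```

```text
lat 549.1 s -41.2 z 37.4 F lat -1.2 s -5.7 z 0.1 T [-0.96  0.07  0.05] rv dev [ 0.02 -0.07  0.  ] g -0.001 t 16.05
```

Call:
jog_arm(
  targets=[
    [[0.001,0,0],[0,0,0],0],
    [[0.002,0,0],[0,0,0],0],
    [[0.003,0,0],[0,0,0],0],
    [[0.003,0,0],[0,0,0],0],
  ],
)

```text
time: 16.55
ee_pos: [547.9, 54.8, 37.5]
orientation: [0.001, 0.643, 0.766, -0.001]
wrist_force: [0.0, -8.6, 0.2]
opening: 0.003
gripper_force: 4.1
```

```bash
python3 -c "
from h import *
where()"
```

```text
lat 549.1 s -41.1 z 37.5 F lat -1.5 s -8.4 z 0.2 T [-1.42  0.08  0.  ] rv dev [ 0.01 -0.19  0.02] g 0.003 t 16.55
```

Call:
jog_arm(
  targets=[
    [[0.001,0,0],[0,0,0],0],
    [[0.002,0,0],[0,0,0],0],
    [[0.003,0,0],[0,0,0],0],
    [[0.004,0,0],[0,0,0],0],
    [[0.004,0,0],[0,0,0],0],
    [[0.004,0,0],[0,0,0],0],
  ],
)

```text
time: 17.3
ee_pos: [547.9, 54.9, 37.5]
orientation: [0.002, 0.643, 0.766, -0.002]
wrist_force: [1.2, -12.0, 0.1]
opening: 0.002
gripper_force: 6.0
```

```bash
python3 -c "
from h import *
where()"
```

```text
lat 549.1 s -41.1 z 37.5 F lat -0.9 s -12.0 z 0.1 T [-1.98 -0.02  0.03] rv dev [ 0.01 -0.36  0.03] g 0.002 t 17.3
```

Call:
jog_arm(
  targets=[
    [[0.002,0,0],[0,0,0],0],
    [[0.004,0,0],[0,0,0],0],
    [[0.006,0,0],[0,0,0],0],
    [[0.008,0,0],[0,0,0],0],
    [[0.008,0,0],[0,0,0],0],
  ],
)

```text
time: 17.92
ee_pos: [547.8, 55.0, 37.6]
orientation: [0.005, 0.643, 0.766, -0.004]
wrist_force: [1.3, -19.9, -0.6]
opening: -0.001
gripper_force: 9.7
```

```bash
python3 -c "
from h import *
where()"
```

```text
lat 549.1 s -41.0 z 37.6 F lat -2.2 s -19.9 z -0.6 T [-3.21 -0.2   0.04] rv dev [ 0.02 -0.7   0.06] g -0.001 t 17.93
```

The stop is firm at 20 N with no further travel, so the row is packed. I'll back off, rise and check from above.

Call:
jog_arm(
  targets=[
    [[-0.01,0,0],[0,0,0],0],
    [[-0.03,0,0],[0,0,0],0],
    [[-0.05,0,0],[0,0,0],0],
    [[-0.05,0,-0.08],[0,0,0],0],
    [[-0.05,0,-0.16],[0,0,0],0],
    [[0.1,0,-0.28],[0,0,0],0],
    [[0.1,0,-0.28],[0,0,0],0],
    [[0.1,0,-0.28],[0,0,0],0],
    [[0.1,0,-0.28],[0,0,0],0],
  ],
)

```text
time: 19.05
ee_pos: [539.1, 99.9, 147.5]
orientation: [-0.001, 0.643, 0.766, -0.001]
wrist_force: [-0.5, -0.2, -0.0]
opening: -0.0
gripper_force: 0.0
```

```bash
python3 -c "
from h import *
where()
s=snap('wrist');im=np.asarray(s['pixels'])
hsv=cv2.cvtColor(im,cv2.COLOR_RGB2HSV);m=cv2.inRange(hsv,(18,110,80),(32,255,255));
for lat in (538,560):
  print(lat)
  K=np.array([[s['fx'],0,s['cx']],[0,s['fy'],s['cy']],[0,0,1]])
  ss=np.arange(-10,160,0.5);P=lat*X+ss[:,None]*U+np.array([0,0,34.])
  c=rot(s['orientation']).inv().apply(P-s['eye'])*[1,-1,-1]
  uv=cv2.projectPoints(c,np.zeros(3),np.zeros(3),K,np.array(s['D'],float))[0].reshape(-1,2).round().astype(int)
  ok=(uv[:,0]>=0)&(uv[:,0]<640)&(uv[:,1]>=0)&(uv[:,1]<400);v=m[uv[ok,1],uv[ok,0]]>0;q=ss[ok]
  e=np.flatnonzero(np.diff(v.astype(int)));print('start',v[0],q[0],'changes',q[e])
"
```

```text
lat 548.3 s 4.8 z 147.5 F lat -0.5 s -0.1 z -0.0 T [ 0.01 -0.    0.01] rv dev [ 0.19 -0.01  0.03] g -0.0 t 19.05
538
start False -10.0 changes [ -2.5  31.   33.   39.   41.5  42.5  45.   48.   56.5  72.   73.5 111.
 158.5]
560
start False -10.0 changes [ 56.5  87.5 144.5 145.5]
```

```bash
python3 -c "
from h import *
s=snap('wrist');im=np.asarray(s['pixels'])
hsv=cv2.cvtColor(im,cv2.COLOR_RGB2HSV);m=cv2.inRange(hsv,(5,110,40),(32,255,255));m[:, :285]=0;m[:,355:]=0
t=snap('top');yellow(t,50,25,(322,215,335,250))
for col in (300,304,339,336):
  v=hsv[:,col];ch=[(r,int(v[r,0]),int(v[r,1]),int(v[r,2])) for r in range(1,260) if abs(int(v[r,2])-int(v[r-1,2]))>25 or abs(int(v[r,1])-int(v[r-1,1]))>60]
  print(col,[(c[0],round(float(cast(s,[[col,c[0]]],34)[0]@U),1),c[1:]) for c in ch])
" | cut -c1-1500
```

```text
300 [(16, 149.6, (8, 149, 82)), (17, 148.9, (10, 182, 132)), (18, 148.2, (12, 184, 158)), (19, 147.4, (19, 194, 202)), (199, -2.8, (15, 189, 166)), (201, -4.7, (10, 185, 196)), (206, -9.6, (10, 81, 129)), (207, -10.6, (21, 20, 162)), (220, -23.4, (22, 39, 143)), (221, -24.3, (20, 143, 127)), (227, -30.4, (21, 200, 181)), (233, -36.6, (19, 153, 105)), (234, -37.6, (30, 11, 45))]
304 [(2, 159.9, (20, 195, 135)), (3, 159.1, (19, 66, 62)), (15, 150.3, (8, 31, 33)), (16, 149.6, (7, 151, 83)), (17, 148.8, (10, 179, 120)), (97, 87.1, (21, 200, 218)), (132, 57.9, (20, 202, 184)), (133, 57.0, (18, 191, 127)), (167, 27.0, (16, 183, 92)), (199, -2.8, (11, 182, 126)), (201, -4.8, (10, 185, 185)), (205, -8.6, (10, 168, 173)), (206, -9.6, (11, 78, 124)), (207, -10.5, (21, 22, 163)), (221, -24.4, (19, 141, 127)), (227, -30.5, (20, 202, 183)), (228, -31.5, (21, 201, 209)), (233, -36.6, (19, 102, 122)), (234, -37.6, (21, 30, 86)), (258, -62.9, (10, 16, 47))]
339 [(1, 160.5, (20, 190, 130)), (2, 159.8, (18, 57, 76)), (15, 150.3, (30, 13, 38)), (16, 149.6, (8, 123, 62)), (17, 148.9, (10, 173, 118)), (1
[... 251 characters left out ...]
 162)), (228, -31.5, (21, 199, 195)), (233, -36.6, (20, 174, 126)), (234, -37.6, (23, 43, 47))]
336 [(2, 159.8, (20, 198, 151)), (3, 159.1, (20, 138, 72)), (4, 158.3, (23, 15, 68)), (16, 149.6, (8, 123, 58)), (17, 148.8, (10, 172, 105)), (19, 147.3, (10, 150, 85)), (48, 125.6, (18, 174, 129)), (59, 117.1, (15, 165, 96)), (89, 93.5, (20, 192, 179)), (199, -2.9, (17, 195, 169)), (200, -3.8, (10, 185, 138)), (201, -4.7, (11, 187, 183)), (206, -9.6, (9, 101, 144)), (207, -10.6, (25, 19, 157)), (221, -24.4, (18, 93, 142)), (222, -25.4, (20, 193, 135)), (227, -30.5, (20, 199, 165)), (228, -31.5, (20, 200, 200)), (233, -36.6, (21, 193, 164)), (234, -37.6, (19, 142, 99)), (235, -38.6, (19, 36, 56))]
```

The five faces span 147.4 to −2.9, which is 150 mm with no gaps, and both strips and the stop lie tight against them.

```bash
python3 -c "
from h import *
print(bot.hand_in())"
```

```text
the job is handed in; nothing more can be done
None
```

The star block is set fully down in the gap and the stop is pushed up until the row is snug; the five blocks measure about 150 mm end to end with no play, and the job was handed in at about 19 s (no verdict was returned).

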